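Load the bedside battery tray

ROBOT

A 6-joint arm with a two-finger parallel gripper is mounted at the origin on the work surface. World frame = base frame: x ahead of the robot, y to its left, z up, the work surface at z = 0. Lengths are in m, angles in rad, forces in N, time in s.
With the tool pointing down it reaches from about 0.35 to 0.775 m from the base axis. Payload 5.5 kg.
Tool frame: the origin (TCP) lies between the finger pads; the fingertips stand 11 mm ahead of it and the grasp point (between the pads) lies 8 mm behind it (tips_ahead is the distance from the TCP to the fingertips, in m); z points along the fingers, y is the line along which they close (so a half turn about z gives the same grasp; the last joint's range is limited). The gripper opens to 85 mm and grips with 20 to 120 N. Pads are 22 mm wide; open, the fingers measure 114 mm over their backs; the gripper's body (76 mm by 85 mm) begins 54 mm behind the grasp point. The pads swing forward as they close: fully open they stand 13 mm farther back than shut.
Start: joints at [-1.328, 0.313, 0.046, 1.304, 0, 1.431], TCP at [0.215, -0.533, 0.242] pointing down, gripper open.
Joint ranges: [-2.76, 2.76], [-0.86, 1.69], [-1.03, 1.26], [-2.2, 2.34], [-1.47, 1.5], [-3.14, 3.14]. Speed limits (rad/s): [2.57, 2.57, 3.14, 3.14, 3.14, 3.14].

INTERFACE

Orientations are given as a unit quaternion [w, x, y, z].
In Python, from workcell import * gives the robot as it stands. The module is installed in compiled form; this text tells all that it offers.
- The arm moves only by the tool jog_arm, never from a script. Its argument "moves" is a list of rows, each an object with "fingers": the closure, from 0 (fully open) to 1 (shut); "slide": the shift along the tool's x, y, z in mm, a list of three; "angular": the turn, a rotation vector about the tool's x, y, z in degrees, a list of three. A call has 1 to 10 rows; each row is the pose to reach, as a shift and turn from the pose commanded when the call began, along the tool's axes at that moment; what a row does not reach only later rows make up. A row lasts 1/12 s, in which the tool goes at most 41.7 mm and 7.16 degrees, less where a joint would pass 70% of its speed; a pose out of reach is approached as far as the arm can. A call with a gripper value outside its range is refused whole. The fingers move at their own pace and stop on an object; "squeeze" is the grip in N (left out, the last holds). Time passes only in rows, so rows that repeat a pose let the fingers close. It gives the time, the measured TCP pose, the force, the opening and the grip force at its end, in the units of the state.
- get_state(): the state, without advancing time (a new reading comes with each control period).
- read_camera(name): name is "side" or "top" or "wrist"; returns a dict with "color" (384x512x3 uint8, red, green, blue), "fovy" (degrees; the focal length in pixels is half the picture's height over the tangent of half this angle, whatever the lens; pixels are square), "cx", "cy" (the principal point, pixels), "world_from_camera" (4x4, takes a point from camera to world coordinates); the wrist camera has in their place "tool_from_camera" (4x4, takes a point from camera to tool coordinates, whose origin is the TCP and whose axes are the flange's). Camera axes: x right, y down, z forward; pixel columns grow to the right and rows downward; lengths in m; the calibration is good to about 2 mm. A picture is of the moment at which its call begins: read the wrist's pose just before it. There is no depth.
- hand_in(): hands the job in; it is judged then, once.
Trained networks look in a picture, given as the dict that the camera call returned (one of the last four; its "shot" number tells which), for a name from the list of things; names that differ only in an ending like _2 or _b are one class to them, and where a whole thing is asked for, a point or a joint stands for the part that bears it (a point fixed in the world has none). Each returns a list of dicts, best first, with "p" (0 to 1); they miss things now and then, are a little off and sometimes report something else, mostly with a low value. They report only what shows in the picture. A call takes as long as a camera call. They do not tell look-alikes from the thing itself.
- look_for(target, picture): "point" ([column, row] in pixels, amid what is visible of it).
- tip_of(target, picture): "point" ([column, row] in pixels: a listed point, or the origin of a listed thing).
The state is a dict: "clock": time; "joint_pos": joint angles; "qvel": joint speeds; "tau": joint torques, N m; "tcp_pos": TCP position; "orientation": TCP orientation; "wrist_force": force on the tool from outside, world axes, zero at the start; "ft_torque": the same for the moment, N m; "finger_gap": finger opening in m; "grip_force": force on a finger pad.
Only numpy, scipy, OpenCV 4.12 (cv2) and the standard library are available. Lean on these libraries where they do the work, as an engineer would, in place of code of your own. Each camera call takes 0.05 s, during which the arm holds its last target. There are 200 camera calls.

TASK

Gather the thick cell, the slim cell, the block battery and the drying capsule with the finger bar on its cap from the nightstand into the white-walled battery tray: stand each upright, right down on the floor of the well that matches its shape and size (the slim cell in the small round well, the thick cell in the middle round one, the capsule in the large round one, the block battery in the rectangular one). Leave the look-alike lip balm stick and flat-lidded cream jar standing where they are.

Things in the scene. Friction and masses are not known exactly. Their poses are not given: they have to be found in the camera images.
- cell_thick: Thick round battery cell, steel with a black sleeve and a small contact nub on top: 34 mm diameter, 61.5 mm high, about 135 g. Stands upright on the table, 25 mm or more free round it; nothing near is taller than 70 mm. Origin: centre of its underside, z up. 
- cell_slim: Slim round battery cell, steel with a black sleeve and a small contact nub on top: 14.6 mm diameter, 50.5 mm high, about 24 g. Stands upright on the table, 25 mm or more free round it; nothing near is taller than 70 mm. Origin: centre of its underside, z up. 
- block_battery: Rectangular block battery, steel with a black sleeve and two round snap contacts on top: 26.5 mm along its x, 17.5 mm along its y, 48.5 mm high, about 46 g. Stands upright on the table, 25 mm or more free round it; nothing near is taller than 70 mm. Origin: centre of its underside, z up. A plain grey floss box without contacts, 34 x 18 x 46 mm, stands elsewhere: not part of the job.
- capsule_dry: Round silicone drying capsule with a ribbed grey twist cap: 52 mm diameter (53 mm over the ribs), 46 mm high, plus a finger bar 9 mm high and 44 mm long along its x across the top of the cap; about 60 g. Stands upright on the table, 25 mm or more free round it; nothing near is taller than 70 mm. Origin: centre of its underside, z up. 
- well_thick: Fixed white module, 80 x 80 x 19 mm, one of four set 2 by 2 (81 mm pitch, order shuffled) in a grey tray whose lower rim reaches 6 mm beyond them. Origin: centre of its underside, 4 mm above the table; z up, x, y along its sides. Central well 16 mm deep, floor 3 mm above the origin: the middle-sized round one, 50 mm diameter, for the thick cell.
- well_slim: Fixed white module, 80 x 80 x 19 mm, one of four set 2 by 2 (81 mm pitch, order shuffled) in a grey tray whose lower rim reaches 6 mm beyond them. Origin: centre of its underside, 4 mm above the table; z up, x, y along its sides. Central well 16 mm deep, floor 3 mm above the origin: the smallest round one, 31 mm diameter, for the slim cell.
- well_block: Fixed white module, 80 x 80 x 19 mm, one of four set 2 by 2 (81 mm pitch, order shuffled) in a grey tray whose lower rim reaches 6 mm beyond them. Origin: centre of its underside, 4 mm above the table; z up, x, y along its sides. Central well 16 mm deep, floor 3 mm above the origin: the only rectangular one, 41 mm along x and 33 mm along y, for the block battery (its x along the well's x, either way round).
- well_capsule: Fixed white module, 80 x 80 x 19 mm, one of four set 2 by 2 (81 mm pitch, order shuffled) in a grey tray whose lower rim reaches 6 mm beyond them. Origin: centre of its underside, 4 mm above the table; z up, x, y along its sides. Central well 16 mm deep, floor 3 mm above the origin: the largest round one, 68 mm diameter, for the drying capsule.
- lip_balm: Look-alike of the slim cell, to be left alone: a lip balm stick all of plastic, with a domed end and no contact nub, 20 mm diameter, 68 mm high. Stands upright on the table, 25 mm or more free round it; nothing near is taller than 70 mm. Origin: centre of its underside, z up. 
- cream_jar: Look-alike of the drying capsule, to be left alone: a lower, wider, smooth cream jar with a plain flat lid, 60 mm diameter, 28 mm high. Stands upright on the table, 25 mm or more free round it; nothing near is taller than 70 mm. Origin: centre of its underside, z up. 
Not all that is in view belongs to the job. Leave any red look-alike of the capsule_dry alone.

How it is judged:
By the outcome, as a careful person would: the job done as asked, in the order asked, and still so for the second after the job is handed in, with the robot touching nothing.
It also fails if it takes over 96 s, if anything falls off the work surface, if the arm or the gripper's body presses on something with over 40 N, if the wrist force passes 120 N, or if a joint passes its speed limit or range.

## Working session

There is one attempt and no reset: what is moved stays moved. The work goes in short steps, Python scripts to look and compute and a tool call to move; the robot and the scene stay as the last step left them, time stands still between calls to the robot, and variables do not carry over. Pictures are saved under pics/ and viewed, at most 14 in all, crops included, and the job is handed in when it is done.

Besides the shell and the picture viewer there is one more tool, called after "Request:" by a JSON object that holds its "api" and its "payload". jog_arm: Moves the arm, as the interface text tells. Its arguments: {"type":"object","properties":{"moves":{"type":"array","items":{"type":"object","properties":{"fingers":{"type":"number"},"slide":{"type":"array","items":{"type":"number"}},"angular":{"type":"array","items":{"type":"number"}}}}},"squeeze":{"type":"number"}},"required":["moves"]}

```bash
mkdir -p pics
cat > h.py <<'E'
from workcell import *
import numpy as np, cv2
from scipy.spatial.transform import Rotation as R
def save(p,n,box=None,s=1):
    im=p["color"][:,:,::-1]
    if box: im=im[box[1]:box[3],box[0]:box[2]]
    cv2.imwrite("pics/"+n,cv2.resize(im,None,fx=s,fy=s,interpolation=cv2.INTER_CUBIC))
def T(p,st=None):
    if "world_from_camera" in p: return np.array(p["world_from_camera"])
    q=st["orientation"]; M=np.eye(4); M[:3,:3]=R.from_quat([q[1],q[2],q[3],q[0]]).as_matrix(); M[:3,3]=st["tcp_pos"]
    return M@np.array(p["tool_from_camera"])
def f(p): return p["color"].shape[0]/2/np.tan(np.radians(p["fovy"])/2)
def pix2w(p,uv,z,st=None):
    M=T(p,st); d=M[:3,:3]@np.array([(uv[0]-p["cx"])/f(p),(uv[1]-p["cy"])/f(p),1]); o=M[:3,3]
    return o+d*(z-o[2])/d[2]
def w2pix(p,X,st=None):
    c=np.linalg.inv(T(p,st))@np.append(X,1); return np.array([p["cx"],p["cy"]])+f(p)*c[:2]/c[2]
E
cat > a.py <<'E'
from h import *
names="cell_thick cell_slim block_battery capsule_dry well_thick well_slim well_block well_capsule lip_balm cream_jar".split()
st=get_state(); print(st)
for c in("top","side","wrist"):
    p=read_camera(c); save(p,c+"0.png",s=1.5); print(c,p["fovy"],p["cx"],p["cy"],np.round(T(p,st),3).tolist())
    for n in names:
        print(n,[(np.round(d["point"],1).tolist(),round(d["p"],2),np.round(pix2w(p,d["point"],{"w":.007}.get(n[0],0),st)[:2],3).tolist()) for d in tip_of(n,p)[:3]])
E
python3 a.py
```

```text
{'clock': 0.0, 'joint_pos': array([-1.32759611e+00,  3.14000054e-01,  4.49694347e-02,  1.30356673e+00,
        5.05729819e-06,  1.43115600e+00]), 'qvel': array([ 7.65956523e-04, -7.96434241e-04, -6.01165734e-05,  3.48737956e-04,
        5.68651393e-04,  1.00709985e-03]), 'tau': array([-3.18352169e-03, -4.80622888e+01,  2.98536372e+01,  1.90626184e-02,
       -2.72877060e-04,  1.55015704e-05]), 'tcp_pos': array([ 0.21464908, -0.53291409,  0.24140512]), 'orientation': array([-8.99436655e-04,  9.81734616e-01,  1.90253338e-01, -4.40824082e-05]), 'wrist_force': array([-0.68071513,  0.66164969,  0.13400495]), 'ft_torque': array([ 0.00181369, -0.02564399, -0.02223106]), 'grip_force': 0.0, 'finger_gap': 0.08521303304248799}
top 43.76829344451815 251.12503122336506 185.31763391967493 [[-0.004, -0.995, 0.096, 0.383], [-1.0, 0.004, 0.002, 0.013], [-0.003, -0.096, -0.995, 1.553], [0.0, 0.0, 0.0, 1.0]]
cell_thick [([136.6, 206.8], 0.56, [0.464, 0.389])]
cell_slim [([134.8, 208.9], 0.48, [0.457, 0.394]), ([135.0, 180.3], 0.41, [0.55, 0.396])]
block_battery [([254.6, 142.9], 0.38, [0.672, 0.004])]

[... 974 characters left out ...]
55, [0.446, -0.004])]
well_thick [([262.0, 153.3], 0.56, [0.558, -0.233])]
well_slim [([277.5, 173.3], 0.77, [0.478, -0.153])]
well_block [([246.4, 167.1], 0.76, [0.573, -0.147]), ([280.6, 128.3], 0.22, [0.558, -0.398])]
well_capsule [([285.3, 163.1], 0.77, [0.475, -0.21])]
lip_balm [([306.4, 141.5], 0.63, [0.457, -0.362])]
cream_jar [([281.5, 131.9], 0.8, [0.551, -0.388])]
wrist 67.29977625331864 254.48922539076855 191.66166529760721 [[0.374, -0.878, -0.298, 0.292], [-0.928, -0.354, -0.119, -0.502], [-0.001, 0.321, -0.947, 0.374], [0.0, 0.0, 0.0, 1.0]]
cell_thick []
cell_slim []
block_battery []
capsule_dry []
well_thick []
well_slim []
well_block []
well_capsule []
lip_balm []
cream_jar []
```

View pics/top0.png

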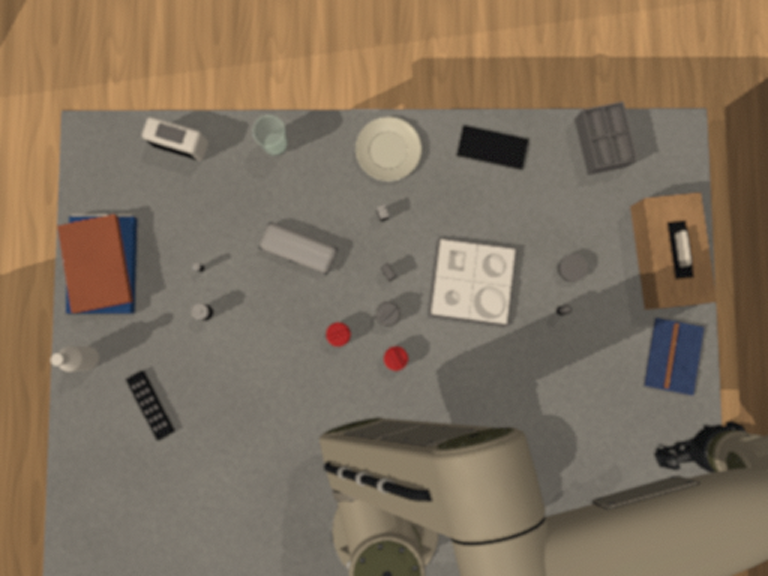

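View pics/side0.png

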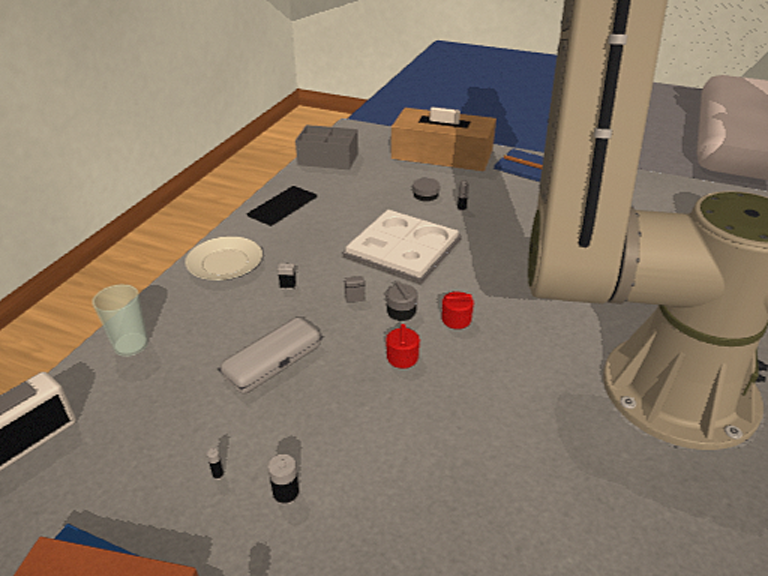

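Pixels below are in the top picture before scaling:
- **Thick cell:** (136,207).
- **Slim cell:** (134,179).
- **Block:** (255,142). It has the black sleeve. The plain grey floss box at (260,180) has no contacts.
- **Capsule:** (258,209), grey with the finger bar. The red look-alikes are at (225,222) and (264,238).
- **Lip balm and jar:** (375,207) and (381,177), right of the tray.

I'm moving over the tray first to see it from close up.

Request:
{"api": "jog_arm", "payload": {"moves": [{"slide": [322, -251, 0], "angular": [0, 0, -68], "fingers": 0}, {"slide": [322, -251, 0], "angular": [0, 0, -68], "fingers": 0}, {"slide": [322, -251, 0], "angular": [0, 0, -68], "fingers": 0}, {"slide": [322, -251, 0], "angular": [0, 0, -68], "fingers": 0}, {"slide": [322, -251, 0], "angular": [0, 0, -68], "fingers": 0}, {"slide": [322, -251, 0], "angular": [0, 0, -68], "fingers": 0}, {"slide": [322, -251, 0], "angular": [0, 0, -68], "fingers": 0}, {"slide": [322, -251, 0], "angular": [0, 0, -68], "fingers": 0}, {"slide": [322, -251, 0], "angular": [0, 0, -68], "fingers": 0}, {"slide": [322, -251, 0], "angular": [0, 0, -68], "fingers": 0}], "squeeze": 40}}

```text
clock: 2.48
tcp_pos: [0.4206, -0.1778, 0.2427]
orientation: [0.0, 0.705, 0.709, 0.0]
wrist_force: [0.3, 0.1, -0.4]
finger_gap: 0.0851
grip_force: 0.0
```

```bash
cat > w.py <<'E'
from h import *
import sys
st=get_state(); q=st["orientation"]; M=R.from_quat([q[1],q[2],q[3],q[0]]).as_matrix()
print(round(st["clock"],2),np.round(st["tcp_pos"],4),"yaw",round(np.degrees(np.arctan2(M[1,0],M[0,0])),2),"z",np.round(M[:,2],4),"j",np.round(st["joint_pos"],2),"gap",st["finger_gap"],st["grip_force"],np.round(st["wrist_force"],1))
p=read_camera("wrist"); save(p,sys.argv[1]+".png",s=1.5)
H=dict(cell_thick=.0615,cell_slim=.0505,block_battery=.0485,capsule_dry=.055)
for n in sys.argv[2:]:
    z=.007 if n[0]=="w" else 0
    print(n,"tip",[(np.round(d["point"],1).tolist(),round(d["p"],2),np.round(pix2w(p,d["point"],z if n[0]!="w" else .004,st)[:2],4).tolist()) for d in tip_of(n,p)[:3]],
     "look",[(np.round(d["point"],1).tolist(),round(d["p"],2),np.round(pix2w(p,d["point"],.023 if n[0]=="w" else H.get(n,.04)/2,st)[:2],4).tolist()) for d in look_for(n,p)[:3]])
E
python3 w.py w1 well_thick well_slim well_block well_capsule block_battery capsule_dry
```

```text
2.48 [ 0.4206 -0.1778  0.2427] yaw 90.32 z [ 1.e-03 -1.e-04 -1.e+00] j [-0.58  0.08 -0.24  1.25  0.    0.99] gap 0.08507714137641793 0.0 [ 0.3  0.1 -0.4]
well_thick tip [([354.1, 204.3], 0.79, [0.559, -0.238])] look [([480.7, 3.4], 0.64, [0.659, -0.0029]), ([358.3, 207.8], 0.57, [0.558, -0.2355])]
well_slim tip [([309.8, 135.1], 0.85, [0.4916, -0.1439]), ([353.8, 205.2], 0.24, [0.5588, -0.2393])] look [([308.5, 134.6], 0.68, [0.4863, -0.1408])]
well_block tip [([371.6, 144.4], 0.67, [0.5719, -0.1553])] look [([372.4, 143.9], 0.57, [0.565, -0.1516])]
well_capsule tip [] look [([294.2, 197.5], 0.91, [0.4731, -0.2216])]
block_battery tip [([480.4, 2.5], 0.56, [0.674, 0.004]), ([292.5, 195.8], 0.25, [0.4741, -0.2274])] look [([478.6, 6.6], 0.58, [0.6567, -0.0061])]
capsule_dry tip [([285.3, 11.9], 0.94, [0.4553, -0.0065]), ([199.2, 29.0], 0.94, [0.3568, -0.0242])] look [([196.1, 24.6], 0.96, [0.3585, -0.0252]), ([284.0, 18.3], 0.8, [0.4516, -0.0188])]
```

View pics/w1.png

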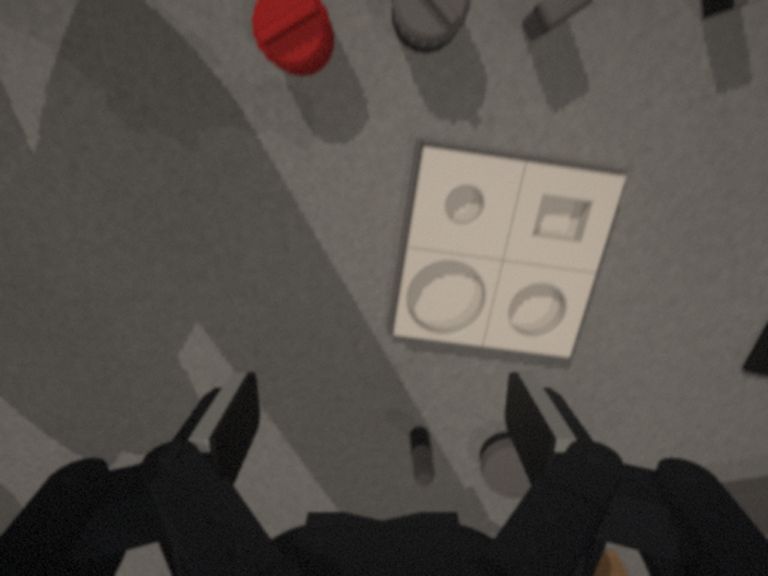

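Picture w1 shows the tray (768 px scale). Its corners are at about (422,146), (627,173), (571,357) and (393,335), and the divider crosses at (504,260). Slim well top-left, block well top-right, capsule well bottom-left, thick well bottom-right. I'll fit the tray pose from the corners.

```bash
cat > t.py <<'E'
from h import *
from scipy.optimize import least_squares
st=get_state(); p=read_camera("wrist")
g=cv2.cvtColor(p["color"],cv2.COLOR_RGB2GRAY)
m=(g>130).astype(np.uint8); m=cv2.morphologyEx(m,cv2.MORPH_CLOSE,np.ones((3,3)))
cs,_=cv2.findContours(m,cv2.RETR_EXTERNAL,cv2.CHAIN_APPROX_NONE); c=max(cs,key=cv2.contourArea)
print(cv2.contourArea(c))
W=np.array([pix2w(p,q,.023,st)[:2] for q in c[:,0]])
def r(v):
    x=(W-v[:2])@np.array([[np.cos(v[2]),-np.sin(v[2])],[np.sin(v[2]),np.cos(v[2])]]); 
    return np.max(np.abs(x),axis=1)-.0805
s=least_squares(r,[.52,-.19,-.1],loss="soft_l1",f_scale=.001); v=s.x
print("centre",v[:2].round(4),"ang",np.degrees(v[2]).round(2),"rms",np.sqrt((r(v)**2).mean()))
C,S=np.cos(v[2]),np.sin(v[2])
for n,a,b in(("slim",-1,1),("block",1,1),("capsule",-1,-1),("thick",1,-1)):
    print(n,(v[:2]+.0405*np.array([C*a-S*b,S*a+C*b])).round(4))
E
python3 t.py
```

```text
15946.5
centre [ 0.5217 -0.19  ] ang -7.78 rms 0.0005831389804064973
slim [ 0.487  -0.1444]
block [ 0.5673 -0.1553]
capsule [ 0.476  -0.2246]
thick [ 0.5563 -0.2356]
```

The fit is good (rms 0.6 mm). Next is the thick cell.

Request:
{"api": "jog_arm", "payload": {"moves": [{"slide": [400, 28, 0], "fingers": 0}, {"slide": [400, 28, 0], "fingers": 0}, {"slide": [400, 28, 0], "fingers": 0}, {"slide": [400, 28, 0], "fingers": 0}, {"slide": [400, 28, 0], "fingers": 0}, {"slide": [400, 28, 0], "fingers": 0}, {"slide": [400, 28, 0], "fingers": 0}, {"slide": [400, 28, 0], "fingers": 0}, {"slide": [563, 39, 0], "fingers": 0}, {"slide": [563, 39, 0], "fingers": 0}]}}

```text
schema error: expected keys fingers, slide, angular
```

Request:
{"api": "jog_arm", "payload": {"moves": [{"slide": [80, 6, 40], "fingers": 0}, {"slide": [80, 6, 40], "fingers": 0}, {"slide": [80, 6, 40], "fingers": 0}, {"slide": [80, 6, 40], "fingers": 0}]}}

```text
schema error: expected keys fingers, slide, angular
```

```bash
python3 w.py w2 cell_thick cell_slim
```

```text
3.18 [ 0.4195 -0.1809  0.2423] yaw 89.85 z [-0.e+00 -1.e-04 -1.e+00] j [-0.58  0.08 -0.24  1.25 -0.    0.99] gap 0.08532995855108384 0.0 [-0.3  0.6  0.2]
cell_thick tip [([310.4, 132.2], 0.34, [0.4918, -0.1444])] look []
cell_slim tip [] look [([362.8, 204.7], 0.29, [0.5605, -0.2343])]
```

View pics/w2.png

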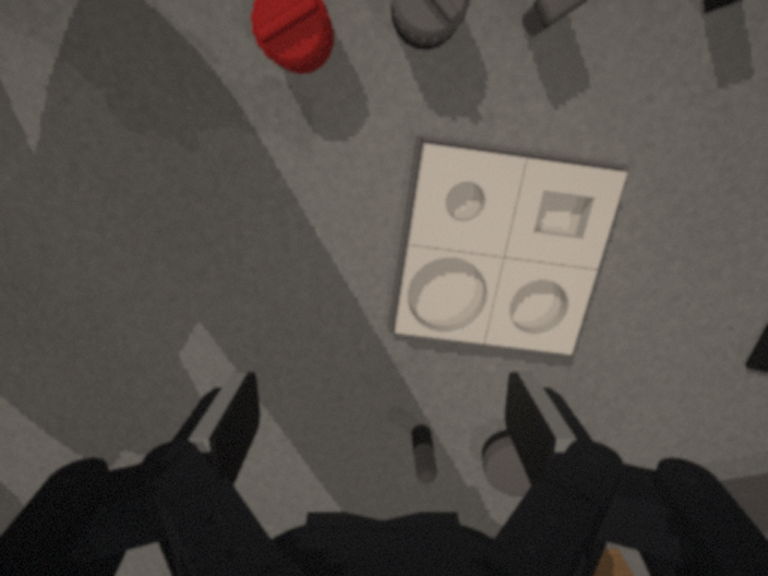

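The picture is unchanged because both moves were refused for missing "angular". I'll resend them with it and re-run the tray fit now that the arm has settled.

```bash
python3 t.py; python3 -c "
from h import *
for i in range(3): print(get_state()['tcp_pos'].round(4)); read_camera('wrist')"
```

```text
15909.5
centre [ 0.5217 -0.19  ] ang -7.8 rms 0.000584504446842144
slim [ 0.4871 -0.1443]
block [ 0.5673 -0.1553]
capsule [ 0.4761 -0.2246]
thick [ 0.5563 -0.2356]
[ 0.4197 -0.1803  0.2423]
[ 0.4197 -0.1803  0.2423]
[ 0.4197 -0.1803  0.2423]
```

Request:
{"api": "jog_arm", "payload": {"moves": [{"slide": [400, 28, 0], "fingers": 0, "angular": [0, 0, 0]}, {"slide": [400, 28, 0], "fingers": 0, "angular": [0, 0, 0]}, {"slide": [400, 28, 0], "fingers": 0, "angular": [0, 0, 0]}, {"slide": [400, 28, 0], "fingers": 0, "angular": [0, 0, 0]}, {"slide": [400, 28, 0], "fingers": 0, "angular": [0, 0, 0]}, {"slide": [400, 28, 0], "fingers": 0, "angular": [0, 0, 0]}, {"slide": [400, 28, 0], "fingers": 0, "angular": [0, 0, 0]}, {"slide": [400, 28, 0], "fingers": 0, "angular": [0, 0, 0]}, {"slide": [400, 28, 0], "fingers": 0, "angular": [0, 0, 0]}, {"slide": [400, 28, 0], "fingers": 0, "angular": [0, 0, 0]}]}}

```text
clock: 4.47
tcp_pos: [0.4479, 0.2233, 0.2423]
orientation: [-0.0, 0.707, 0.708, 0.001]
wrist_force: [0.5, -0.5, -0.2]
finger_gap: 0.0851
grip_force: 0.0
```

Request:
{"api": "jog_arm", "payload": {"moves": [{"slide": [166, 11, 40], "fingers": 0, "angular": [0, 0, 0]}, {"slide": [166, 11, 40], "fingers": 0, "angular": [0, 0, 0]}, {"slide": [166, 11, 40], "fingers": 0, "angular": [0, 0, 0]}, {"slide": [166, 11, 40], "fingers": 0, "angular": [0, 0, 0]}, {"slide": [166, 11, 40], "fingers": 0, "angular": [0, 0, 0]}, {"slide": [166, 11, 40], "fingers": 0, "angular": [0, 0, 0]}]}}

```text
clock: 4.97
tcp_pos: [0.4584, 0.3877, 0.2004]
orientation: [-0.0, 0.706, 0.708, -0.001]
wrist_force: [-0.4, -0.3, 0.5]
finger_gap: 0.0853
grip_force: 0.0
```

```bash
python3 w.py w3 cell_thick cell_slim
```

```text
4.97 [0.4584 0.3877 0.2004] yaw 90.16 z [-0.0021 -0.0014 -1.    ] j [ 0.57  0.38  0.04  1.23 -0.    2.14] gap 0.08525565942716602 0.0 [-0.4 -0.3  0.5]
cell_thick tip [([254.3, 168.0], 0.67, [0.4584, 0.3875])] look [([253.4, 176.1], 0.88, [0.4575, 0.3862])]
cell_slim tip [([337.5, 161.5], 0.81, [0.5561, 0.3956])] look [([341.8, 167.6], 0.89, [0.5541, 0.3946])]
```

View pics/w3.png

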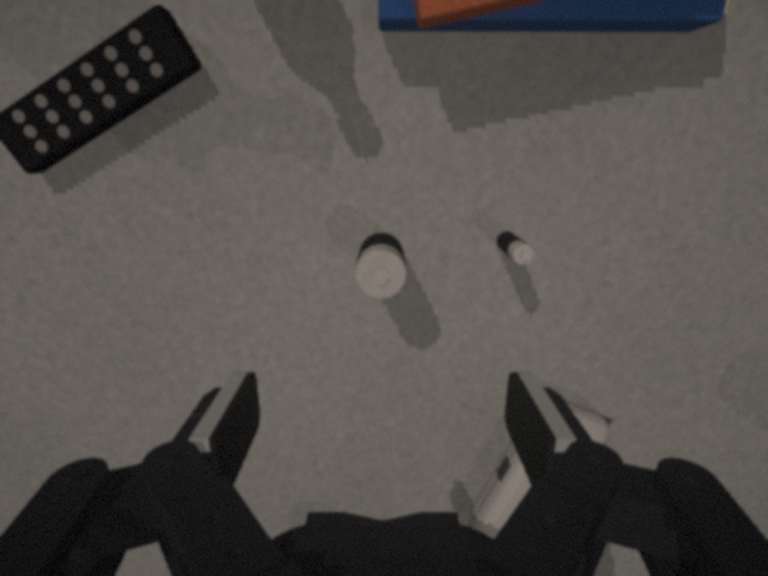

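Picture w3 shows the thick cell's top at (381,270) px and the slim cell's at (520,254). The thick cell is right under the TCP, so I'm descending to grip it.

Request:
{"api": "jog_arm", "payload": {"moves": [{"slide": [0, 0, 40], "fingers": 0, "angular": [0, 0, 0]}, {"slide": [0, 0, 80], "fingers": 0, "angular": [0, 0, 0]}, {"slide": [0, -1, 120], "fingers": 0, "angular": [0, 0, 0]}, {"slide": [0, -1, 145], "fingers": 0, "angular": [0, 0, 0]}, {"slide": [0, -1, 160], "fingers": 0, "angular": [0, 0, 0]}, {"slide": [0, -1, 160], "fingers": 0.3, "angular": [0, 0, 0]}, {"slide": [0, -1, 160], "fingers": 1, "angular": [0, 0, 0]}, {"slide": [0, -1, 160], "fingers": 1, "angular": [0, 0, 0]}, {"slide": [0, -1, 160], "fingers": 1, "angular": [0, 0, 0]}, {"slide": [0, -1, 160], "fingers": 1, "angular": [0, 0, 0]}], "squeeze": 40}}

```text
clock: 6.05
tcp_pos: [0.4597, 0.3863, 0.0445]
orientation: [0.0, 0.708, 0.707, 0.002]
wrist_force: [-0.2, -1.0, 4.1]
finger_gap: 0.0321
grip_force: 39.0
```

Request:
{"api": "jog_arm", "payload": {"moves": [{"slide": [0, 0, 0], "fingers": 1, "angular": [0, 0, 0]}, {"slide": [0, 0, 0], "fingers": 1, "angular": [0, 0, 0]}, {"slide": [0, 0, 0], "fingers": 1, "angular": [0, 0, 0]}]}}

```text
clock: 6.3
tcp_pos: [0.4597, 0.3864, 0.0445]
orientation: [0.001, 0.707, 0.707, 0.002]
wrist_force: [-0.3, -0.8, 6.9]
finger_gap: 0.0319
grip_force: 39.2
```

Request:
{"api": "jog_arm", "payload": {"moves": [{"slide": [0, 0, -40], "fingers": 1, "angular": [0, 0, 0]}, {"slide": [0, 0, -80], "fingers": 1, "angular": [0, 0, 0]}, {"slide": [-20, 3, -110], "fingers": 1, "angular": [0, 0, 0]}, {"slide": [-50, 7, -110], "fingers": 1, "angular": [0, 0, 0]}, {"slide": [-90, 13, -110], "fingers": 1, "angular": [0, 0, 0]}, {"slide": [-130, 20, -110], "fingers": 1, "angular": [0, 0, 0]}, {"slide": [-170, 26, -110], "fingers": 1, "angular": [0, 0, 0]}, {"slide": [-210, 33, -110], "fingers": 1, "angular": [0, 0, 0]}, {"slide": [-250, 39, -110], "fingers": 1, "angular": [0, 0, 0]}, {"slide": [-290, 45, -110], "fingers": 1, "angular": [0, 0, 0]}]}}

```text
clock: 7.13
tcp_pos: [0.5031, 0.0938, 0.1529]
orientation: [0.0, 0.707, 0.707, 0.0]
wrist_force: [0.4, -0.4, -1.2]
finger_gap: 0.0319
grip_force: 40.4
```

Request:
{"api": "jog_arm", "payload": {"moves": [{"slide": [-40, 6, 0], "fingers": 1, "angular": [0, 0, 0]}, {"slide": [-80, 12, 0], "fingers": 1, "angular": [0, 0, 0]}, {"slide": [-120, 18, 0], "fingers": 1, "angular": [0, 0, 0]}, {"slide": [-160, 25, 0], "fingers": 1, "angular": [0, 0, 0]}, {"slide": [-200, 31, 0], "fingers": 1, "angular": [0, 0, 0]}, {"slide": [-240, 37, 0], "fingers": 1, "angular": [0, 0, 0]}, {"slide": [-280, 43, 0], "fingers": 1, "angular": [0, 0, 0]}, {"slide": [-310, 48, 0], "fingers": 1, "angular": [0, 0, 0]}, {"slide": [-332, 52, 0], "fingers": 1, "angular": [0, 0, 0]}, {"slide": [-332, 52, 0], "fingers": 1, "angular": [0, 0, 0]}]}}

```text
clock: 7.97
tcp_pos: [0.5555, -0.2416, 0.1525]
orientation: [0.002, 0.709, 0.705, -0.0]
wrist_force: [0.8, -1.0, -0.9]
finger_gap: 0.0323
grip_force: 40.4
```

```bash
python3 w.py w4 well_thick cell_thick; python3 -c "
from h import *; print(get_state()['tcp_pos'])"
```

```text
7.97 [ 0.5555 -0.2416  0.1525] yaw 89.66 z [ 0.0019 -0.0029 -1.    ] j [-0.54  0.41 -0.04  1.12 -0.    1.03] gap 0.03225569317213489 40.439804792404175 [ 0.8 -1.  -0.9]
well_thick tip [([257.7, 176.4], 0.95, [0.5596, -0.2377])] look [([258.1, 173.8], 0.82, [0.5598, -0.2297]), ([173.5, 70.5], 0.27, [0.4892, -0.1398])]
cell_thick tip [([250.5, 221.6], 0.82, [0.5518, -0.2895]), ([251.1, 306.6], 0.35, [0.5513, -0.4019])] look [([254.0, 257.1], 0.83, [0.5554, -0.3145]), ([247.5, 322.1], 0.47, [0.5477, -0.3964])]
[ 0.55435518 -0.23525755  0.15236507]
```

View pics/w4.png

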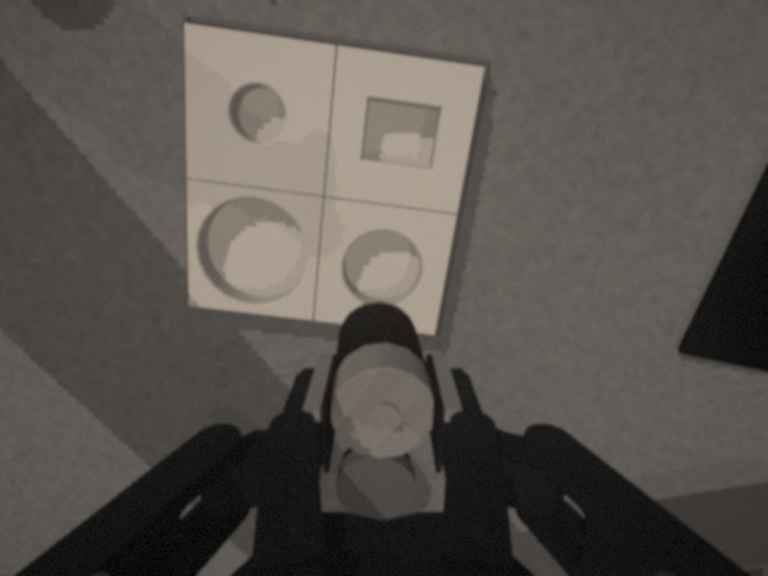

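The cell is held upright and the thick well at (383,267) px is almost straight below it, so I'm lowering it.

Request:
{"api": "jog_arm", "payload": {"moves": [{"slide": [0, 2, 35], "fingers": 1, "angular": [0, 0, 0]}, {"slide": [0, 2, 65], "fingers": 1, "angular": [0, 0, 0]}, {"slide": [0, 2, 85], "fingers": 1, "angular": [0, 0, 0]}, {"slide": [0, 2, 95], "fingers": 1, "angular": [0, 0, 0]}, {"slide": [0, 2, 100], "fingers": 1, "angular": [0, 0, 0]}, {"slide": [0, 2, 100], "fingers": 1, "angular": [0, 0, 0]}, {"slide": [0, 2, 100], "fingers": 1, "angular": [0, 0, 0]}]}}

```text
clock: 8.8
tcp_pos: [0.5575, -0.2362, 0.0535]
orientation: [0.001, 0.707, 0.707, 0.0]
wrist_force: [-0.2, -0.2, -1.6]
finger_gap: 0.0319
grip_force: 40.6
```

Request:
{"api": "jog_arm", "payload": {"moves": [{"slide": [0, 0, 1.5], "fingers": 1, "angular": [0, 0, 0]}, {"slide": [0, 0, 1.5], "fingers": 1, "angular": [0, 0, 0]}, {"slide": [0, 0, 1.5], "fingers": 0.55, "angular": [0, 0, 0]}, {"slide": [0, 0, 1.5], "fingers": 0.45, "angular": [0, 0, 0]}, {"slide": [0, 0, 1.5], "fingers": 0.35, "angular": [0, 0, 0]}, {"slide": [0, 0, 1.5], "fingers": 0.3, "angular": [0, 0, 0]}]}}

```text
clock: 9.3
tcp_pos: [0.5569, -0.2367, 0.0511]
orientation: [0.0, 0.708, 0.707, 0.0]
wrist_force: [0.1, 0.0, -0.3]
finger_gap: 0.0597
grip_force: 0.0
```

Request:
{"api": "jog_arm", "payload": {"moves": [{"slide": [0, 0, -20], "fingers": 0.3, "angular": [0, 0, 0]}, {"slide": [0, 0, -55], "fingers": 0.3, "angular": [0, 0, 0]}, {"slide": [0, 0, -95], "fingers": 0.3, "angular": [0, 0, 0]}, {"slide": [20, 0, -130], "fingers": 0, "angular": [0, 0, 0]}, {"slide": [60, 0, -130], "fingers": 0, "angular": [0, 0, 0]}, {"slide": [100, 0, -130], "fingers": 0, "angular": [0, 0, 0]}, {"slide": [140, 0, -130], "fingers": 0, "angular": [0, 0, 0]}, {"slide": [180, 0, -130], "fingers": 0, "angular": [0, 0, 0]}, {"slide": [220, 0, -130], "fingers": 0, "angular": [0, 0, 0]}, {"slide": [260, 0, -130], "fingers": 0, "angular": [0, 0, 0]}]}}

```text
clock: 10.13
tcp_pos: [0.5568, 0.0252, 0.1812]
orientation: [0.0, 0.708, 0.707, 0.0]
wrist_force: [0.4, 0.1, 0.3]
finger_gap: 0.0853
grip_force: 0.0
```

Request:
{"api": "jog_arm", "payload": {"moves": [{"slide": [40, 0, 0], "fingers": 0, "angular": [0, 0, 0]}, {"slide": [80, 0, 0], "fingers": 0, "angular": [0, 0, 0]}, {"slide": [120, 0, 0], "fingers": 0, "angular": [0, 0, 0]}, {"slide": [160, 0, 0], "fingers": 0, "angular": [0, 0, 0]}, {"slide": [200, 0, 0], "fingers": 0, "angular": [0, 0, 0]}, {"slide": [240, -1, 0], "fingers": 0, "angular": [0, 0, 0]}, {"slide": [280, -2, 0], "fingers": 0, "angular": [0, 0, 0]}, {"slide": [320, -2, 0], "fingers": 0, "angular": [0, 0, 0]}, {"slide": [350, -2, 0], "fingers": 0, "angular": [0, 0, 0]}, {"slide": [371, -2, 0], "fingers": 0, "angular": [0, 0, 0]}]}}

```text
clock: 10.97
tcp_pos: [0.5547, 0.3979, 0.1806]
orientation: [-0.0, 0.707, 0.708, 0.0]
wrist_force: [0.9, -0.7, -0.4]
finger_gap: 0.0858
grip_force: 0.0
```

```bash
cat >> w.py <<'E'
print(get_state()["tcp_pos"].round(4))
p=read_camera("side"); save(p,sys.argv[1]+"s.png",(140,90,360,290),3)
E
python3 w.py w5 cell_slim; python3 w.py w5 cell_slim
```

```text
10.97 [0.5547 0.3979 0.1806] yaw 90.08 z [ 3.e-04  7.e-04 -1.e+00] j [0.5  0.55 0.25 1.28 0.   2.07] gap 0.0858494349236355 0.0 [ 0.9 -0.7 -0.4]
cell_slim tip [([250.5, 175.8], 0.76, [0.5509, 0.394])] look [([253.2, 179.7], 0.8, [0.554, 0.3969])]
[0.5548 0.3962 0.1801]
11.17 [0.555  0.3949 0.1803] yaw 90.01 z [-5.e-04 -8.e-04 -1.e+00] j [ 0.5   0.55  0.25  1.27 -0.    2.07] gap 0.08541055628502343 0.0 [ 0.2 -0.2 -0.2]
cell_slim tip [([251.7, 169.6], 0.66, [0.5524, 0.398])] look [([252.3, 179.1], 0.76, [0.5533, 0.3944])]
[0.5556 0.3933 0.1809]
```

View pics/w5s.png

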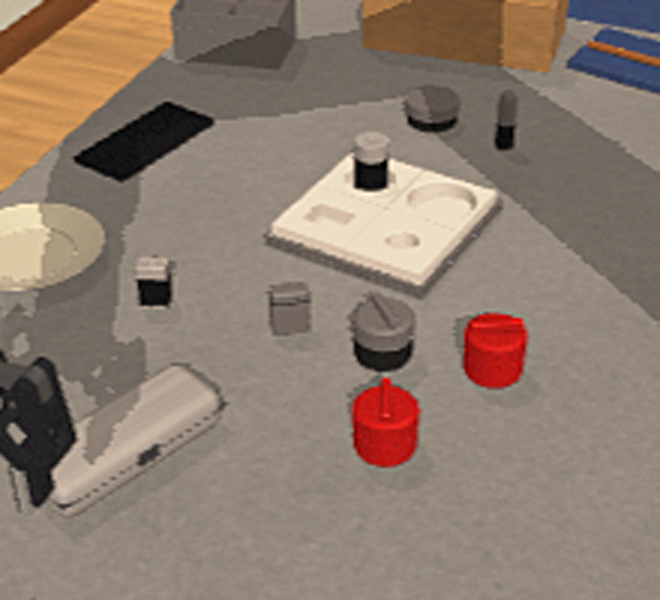

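Side crop: the thick cell stands in the middle round well at (370,160). Now the slim cell.

Request:
{"api": "jog_arm", "payload": {"moves": [{"slide": [1, -2, 40], "fingers": 0.3, "angular": [0, 0, 0]}, {"slide": [1, -2, 80], "fingers": 0.3, "angular": [0, 0, 0]}, {"slide": [1, -2, 115], "fingers": 0.3, "angular": [0, 0, 0]}, {"slide": [1, -2, 135], "fingers": 0.3, "angular": [0, 0, 0]}, {"slide": [1, -2, 145], "fingers": 0.3, "angular": [0, 0, 0]}, {"slide": [1, -2, 145], "fingers": 0.5, "angular": [0, 0, 0]}, {"slide": [1, -2, 145], "fingers": 0.7, "angular": [0, 0, 0]}, {"slide": [1, -2, 145], "fingers": 1, "angular": [0, 0, 0]}, {"slide": [1, -2, 145], "fingers": 1, "angular": [0, 0, 0]}, {"slide": [1, -2, 145], "fingers": 1, "angular": [0, 0, 0]}], "squeeze": 30}}

```text
clock: 12.2
tcp_pos: [0.555, 0.3962, 0.0382]
orientation: [0.001, 0.708, 0.707, 0.002]
wrist_force: [0.8, -1.5, 3.3]
finger_gap: 0.0123
grip_force: 30.4
```

Request:
{"api": "jog_arm", "payload": {"moves": [{"slide": [0, 0, 0], "fingers": 1, "angular": [0, 0, 0]}, {"slide": [0, 0, 0], "fingers": 1, "angular": [0, 0, 0]}, {"slide": [0, 0, 0], "fingers": 1, "angular": [0, 0, 0]}]}}

```text
clock: 12.45
tcp_pos: [0.555, 0.3963, 0.0382]
orientation: [0.001, 0.707, 0.707, 0.002]
wrist_force: [0.1, -0.9, 6.7]
finger_gap: 0.012
grip_force: 30.6
```

Request:
{"api": "jog_arm", "payload": {"moves": [{"slide": [0, 0, -40], "fingers": 1, "angular": [0, 0, 0]}, {"slide": [0, 0, -80], "fingers": 1, "angular": [0, 0, 0]}, {"slide": [-20, -3, -110], "fingers": 1, "angular": [0, 0, 0]}, {"slide": [-50, -7, -110], "fingers": 1, "angular": [0, 0, 0]}, {"slide": [-90, -12, -110], "fingers": 1, "angular": [0, 0, 0]}, {"slide": [-130, -17, -110], "fingers": 1, "angular": [0, 0, 0]}, {"slide": [-170, -22, -110], "fingers": 1, "angular": [0, 0, 0]}, {"slide": [-210, -27, -110], "fingers": 1, "angular": [0, 0, 0]}, {"slide": [-250, -32, -110], "fingers": 1, "angular": [0, 0, 0]}, {"slide": [-290, -37, -110], "fingers": 1, "angular": [0, 0, 0]}]}}

```text
clock: 13.28
tcp_pos: [0.5155, 0.104, 0.1464]
orientation: [0.0, 0.707, 0.707, 0.0]
wrist_force: [0.7, -0.4, -0.7]
finger_gap: 0.0123
grip_force: 30.2
```

Request:
{"api": "jog_arm", "payload": {"moves": [{"slide": [-40, -5, 0], "fingers": 1, "angular": [0, 0, 0]}, {"slide": [-80, -10, 0], "fingers": 1, "angular": [0, 0, 0]}, {"slide": [-120, -15, 0], "fingers": 1, "angular": [0, 0, 0]}, {"slide": [-160, -20, 0], "fingers": 1, "angular": [0, 0, 0]}, {"slide": [-195, -25, 0], "fingers": 1, "angular": [0, 0, 0]}, {"slide": [-225, -29, 0], "fingers": 1, "angular": [0, 0, 0]}, {"slide": [-245, -31, 0], "fingers": 1, "angular": [0, 0, 0]}, {"slide": [-251, -31, 0], "fingers": 1, "angular": [0, 0, 0]}, {"slide": [-251, -31, 0], "fingers": 1, "angular": [0, 0, 0]}, {"slide": [-251, -31, 0], "fingers": 1, "angular": [0, 0, 0]}]}}

```text
clock: 14.12
tcp_pos: [0.4847, -0.145, 0.146]
orientation: [-0.0, 0.708, 0.707, 0.0]
wrist_force: [-0.0, 0.9, -0.8]
finger_gap: 0.0123
grip_force: 30.2
```

```bash
python3 w.py w6 well_slim
```

```text
14.12 [ 0.4847 -0.145   0.146 ] yaw 89.91 z [ 2.e-04  5.e-04 -1.e+00] j [-0.45  0.23 -0.31  1.03  0.    1.12] gap 0.012253274631634135 30.211819410324097 [-0.   0.9 -0.8]
well_slim tip [([257.8, 181.9], 0.89, [0.4886, -0.1444])] look []
[ 0.4848 -0.144   0.1458]
```

View pics/w6.png

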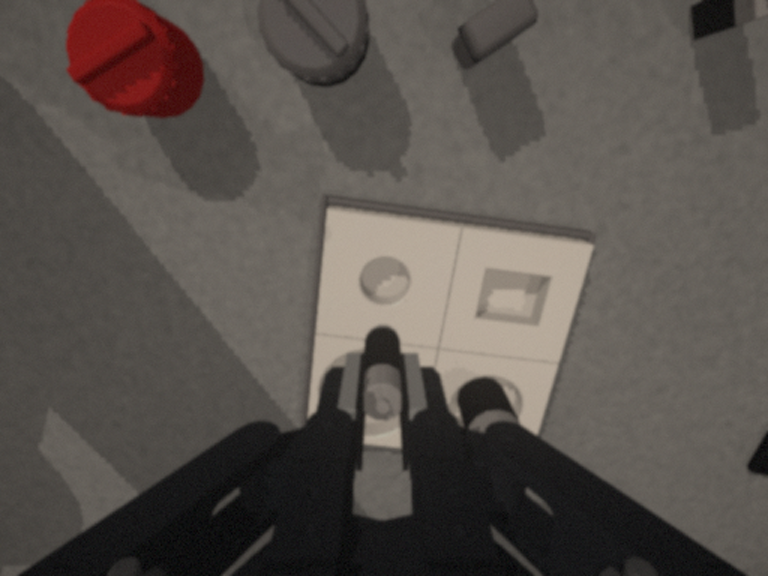

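The slim cell is centred, and its well at (385,280) px is 2–3 mm further in +x. Lowering it.

Request:
{"api": "jog_arm", "payload": {"moves": [{"slide": [0, 2.5, 35], "fingers": 1, "angular": [0, 0, 0]}, {"slide": [0, 2.5, 65], "fingers": 1, "angular": [0, 0, 0]}, {"slide": [0, 2.5, 85], "fingers": 1, "angular": [0, 0, 0]}, {"slide": [0, 2.5, 95], "fingers": 1, "angular": [0, 0, 0]}, {"slide": [0, 2.5, 99.5], "fingers": 1, "angular": [0, 0, 0]}, {"slide": [0, 2.5, 99.5], "fingers": 1, "angular": [0, 0, 0]}, {"slide": [0, 2.5, 99.5], "fingers": 1, "angular": [0, 0, 0]}]}}

```text
clock: 14.9
tcp_pos: [0.4881, -0.1453, 0.0471]
orientation: [0.001, 0.707, 0.707, 0.0]
wrist_force: [0.6, 0.3, -0.4]
finger_gap: 0.0124
grip_force: 30.1
```

Request:
{"api": "jog_arm", "payload": {"moves": [{"slide": [0, 0, 1.5], "fingers": 1, "angular": [0, 0, 0]}, {"slide": [0, 0, 1.5], "fingers": 1, "angular": [0, 0, 0]}, {"slide": [0, 0, 1.5], "fingers": 0.8, "angular": [0, 0, 0]}, {"slide": [0, 0, 1.5], "fingers": 0.7, "angular": [0, 0, 0]}, {"slide": [0, 0, 1.5], "fingers": 0.6, "angular": [0, 0, 0]}, {"slide": [0, 0, 1.5], "fingers": 0.5, "angular": [0, 0, 0]}, {"slide": [0, 0, 0], "fingers": 0.5, "angular": [0, 0, 0]}]}}

```text
clock: 15.48
tcp_pos: [0.4871, -0.1454, 0.0462]
orientation: [-0.0, 0.708, 0.707, -0.0]
wrist_force: [0.5, -0.6, -0.1]
finger_gap: 0.0428
grip_force: 0.0
```

Request:
{"api": "jog_arm", "payload": {"moves": [{"slide": [0, 0, -20], "fingers": 0.5, "angular": [0, 0, 0]}, {"slide": [0, 0, -55], "fingers": 0.5, "angular": [0, 0, 0]}, {"slide": [0, 0, -95], "fingers": 0.5, "angular": [0, 0, 0]}, {"slide": [20, 20, -125], "fingers": 0, "angular": [0, 0, 0]}, {"slide": [45, 50, -134], "fingers": 0, "angular": [0, 0, 0]}, {"slide": [70, 80, -134], "fingers": 0, "angular": [0, 0, 0]}, {"slide": [95, 110, -134], "fingers": 0, "angular": [0, 0, 0]}, {"slide": [120, 140, -134], "fingers": 0, "angular": [0, 0, 0]}, {"slide": [140, 165, -134], "fingers": 0, "angular": [0, 0, 0]}, {"slide": [150, 180, -134], "fingers": 0, "angular": [0, 0, 0]}]}}

```text
clock: 16.32
tcp_pos: [0.6696, 0.0072, 0.18]
orientation: [0.0, 0.707, 0.708, 0.001]
wrist_force: [-0.2, 0.7, 0.4]
finger_gap: 0.0853
grip_force: 0.0
```

Request:
{"api": "jog_arm", "payload": {"moves": [{"slide": [0, 0, 0], "fingers": 0, "angular": [0, 0, 0]}, {"slide": [0, 0, 0], "fingers": 0, "angular": [0, 0, 0]}, {"slide": [0, 0, 0], "fingers": 0, "angular": [0, 0, 0]}, {"slide": [0, 0, 0], "fingers": 0, "angular": [0, 0, 0]}]}}

```text
clock: 16.65
tcp_pos: [0.6665, 0.0036, 0.1803]
orientation: [-0.0, 0.708, 0.706, -0.0]
wrist_force: [-0.4, -1.0, -0.7]
finger_gap: 0.0853
grip_force: 0.0
```

```bash
python3 w.py w7 block_battery capsule_dry; python3 -c "
import cv2,numpy as np
a=cv2.imread('pics/w7.png'); b=cv2.resize(cv2.imread('pics/w7s.png'),None,fx=.5,fy=.5)
a[:b.shape[0],:b.shape[1]]=b if 0 else a[:b.shape[0],:b.shape[1]]
c=np.zeros((576,800,3),np.uint8); c[:576//1*1,:][:384,:512]=cv2.resize(a,(512,384)); c[276:576,470:800]=b; cv2.imwrite('pics/w7c.png',c)"
```

```text
16.65 [0.6665 0.0036 0.1803] yaw 89.88 z [-8.e-04 -2.e-04 -1.e+00] j [-0.11  0.52  0.2   1.26 -0.    1.46] gap 0.08531266923492115 0.0 [-0.4 -1.  -0.7]
block_battery tip [([259.2, 171.2], 0.6, [0.6723, 0.005])] look [([259.6, 178.7], 0.86, [0.6723, 0.0033]), ([186.4, 304.5], 0.31, [0.5838, -0.1558])]
capsule_dry tip [([65.0, 183.5], 0.95, [0.4521, -0.009])] look [([9.3, 85.4], 0.87, [0.4397, 0.0948]), ([47.0, 190.7], 0.56, [0.4506, -0.0083])]
[0.6671 0.0037 0.1807]
```

View pics/w7c.png

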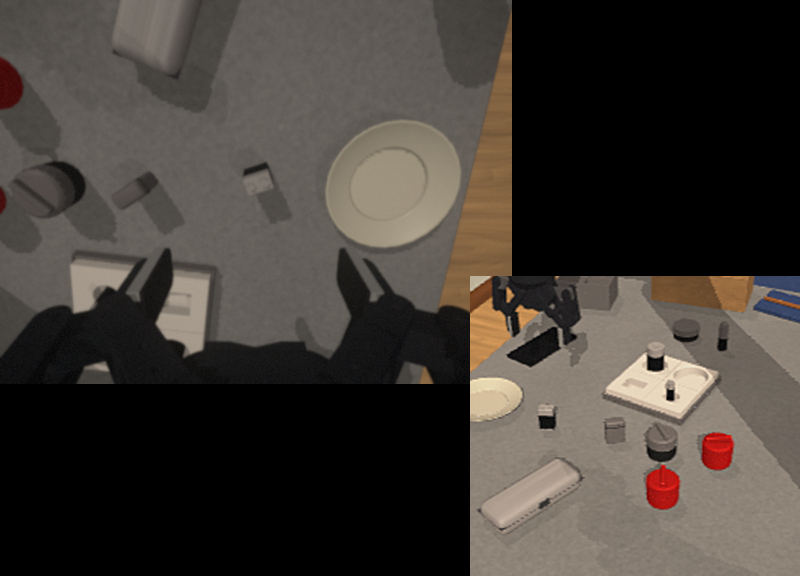

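The slim cell stands in its well. The block, with its dark sleeve and light top, is at (259,180) in the wrist picture. The floss box at (133,190) is plain grey. I'll confirm the block's contacts and orientation in an enlarged crop.

```bash
cat > b.py <<'E'
from h import *
st=get_state(); p=read_camera("wrist")
x0,y0,x1,y1=215,140,305,225
save(p,"blk.png",(x0,y0,x1,y1),7)
g=cv2.cvtColor(p["color"],cv2.COLOR_RGB2GRAY)[y0:y1,x0:x1]
m=(g>125).astype(np.uint8); cs,_=cv2.findContours(m,cv2.RETR_EXTERNAL,cv2.CHAIN_APPROX_NONE); c=max(cs,key=cv2.contourArea)
W=np.array([pix2w(p,q+[x0,y0],.0485,st)[:2] for q in c[:,0]]).astype(np.float32)
print(st["tcp_pos"],cv2.contourArea(c),cv2.minAreaRect(W*1000), cv2.boxPoints(cv2.minAreaRect(W*1000)).round(1).tolist())
E
python3 b.py
```

```text
Traceback (most recent call last):
  File "b.py", line 6, in <module>
    m=(g>125).astype(np.uint8); cs,_=cv2.findContours(m,cv2.RETR_EXTERNAL,cv2.CHAIN_APPROX_NONE); c=max(cs,key=cv2.contourArea)
                                                                                                    ~~~^^^^^^^^^^^^^^^^^^^^^^^^
ValueError: max() iterable argument is empty
```

View pics/blk.png

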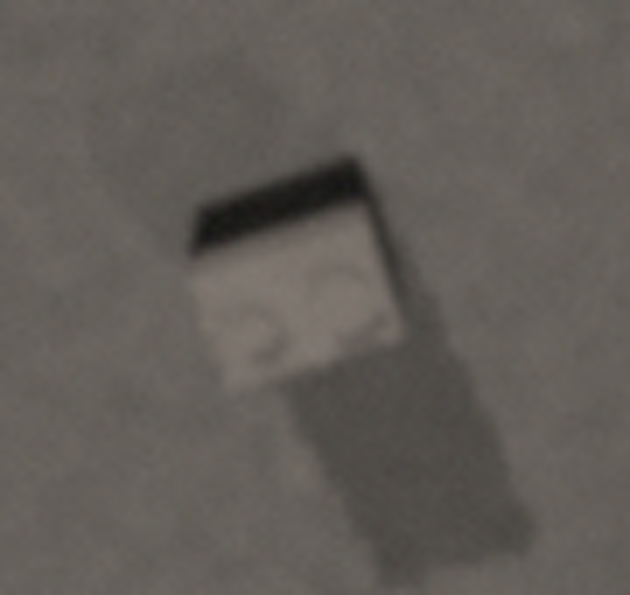

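The crop shows two snap contacts, so this is the block battery. Its top-face corners in the crop are (190,258), (365,200), (405,335) and (228,388).

Run:
```python
from h import *
st=get_state(); p=read_camera("wrist")
W=np.array([pix2w(p,(215-.5+a/7,140-.5+b/7),.045,st)[:2] for a,b in((190,258),(365,200),(405,335),(228,388))])
print(st["tcp_pos"].round(4),W.round(4).tolist(),W.mean(0))
for i in range(4):
    d=W[(i+1)%4]-W[i]; print(np.linalg.norm(d).round(4),np.degrees(np.arctan2(d[1],d[0])).round(1))
```

```text
[0.6673 0.004  0.1806] [[0.6556, 0.012], [0.6795, 0.0202], [0.6853, 0.0008], [0.6606, -0.0069]] [0.67025677 0.00651845]
0.0253 18.8
0.0202 -73.3
0.0259 -162.5
0.0196 104.9
```

Request:
{"api": "jog_arm", "payload": {"moves": [{"slide": [1.5, 3.7, 20], "fingers": 0.3, "angular": [0, 0, -7]}, {"slide": [1.5, 3.7, 40], "fingers": 0.3, "angular": [0, 0, -14]}, {"slide": [1.5, 3.7, 75], "fingers": 0.3, "angular": [0, 0, -17]}, {"slide": [1.5, 3.7, 110], "fingers": 0.3, "angular": [0, 0, -17]}, {"slide": [1.5, 3.7, 135], "fingers": 0.3, "angular": [0, 0, -17]}, {"slide": [1.5, 3.7, 145], "fingers": 0.3, "angular": [0, 0, -17]}, {"slide": [1.5, 3.7, 145], "fingers": 0.5, "angular": [0, 0, -17]}, {"slide": [1.5, 3.7, 145], "fingers": 0.65, "angular": [0, 0, -17]}, {"slide": [1.5, 3.7, 145], "fingers": 1, "angular": [0, 0, -17]}, {"slide": [1.5, 3.7, 145], "fingers": 1, "angular": [0, 0, -17]}], "squeeze": 30}}

```text
clock: 17.88
tcp_pos: [0.673, 0.0057, 0.0378]
orientation: [0.002, 0.595, 0.804, 0.001]
wrist_force: [0.3, 1.0, 0.2]
finger_gap: 0.0255
grip_force: 34.1
```

Request:
{"api": "jog_arm", "payload": {"moves": [{"slide": [0, 0, 0], "fingers": 1, "angular": [0, 0, 0]}, {"slide": [0, 0, 0], "fingers": 1, "angular": [0, 0, 0]}, {"slide": [0, 0, 0], "fingers": 1, "angular": [0, 0, 0]}]}}

```text
clock: 18.13
tcp_pos: [0.6726, 0.0057, 0.0373]
orientation: [0.002, 0.595, 0.803, 0.001]
wrist_force: [0.5, -0.4, 6.0]
finger_gap: 0.0261
grip_force: 34.9
```

```bash
cat > d.py <<'E'
from h import *
import sys
st=get_state(); q=st["orientation"]; M=R.from_quat([q[1],q[2],q[3],q[0]]).as_matrix()
g=np.array([float(sys.argv[1]),float(sys.argv[2]),st["tcp_pos"][2]])
print(st["tcp_pos"].round(4),"yaw",np.degrees(np.arctan2(M[1,0],M[0,0])).round(2),"z",M[:,2].round(4),"slide mm",(M.T@(g-st["tcp_pos"])*1000).round(1))
E
python3 d.py .5673 -.1553
```

```text
[0.6726 0.0057 0.0373] yaw 106.93 z [ 3.6e-03 -5.0e-04 -1.0e+00] slide mm [-123.4 -147.6   -0.3]
```

Request:
{"api": "jog_arm", "payload": {"moves": [{"slide": [0, 0, -40], "fingers": 1, "angular": [0, 0, 0]}, {"slide": [0, 0, -80], "fingers": 1, "angular": [0, 0, 0]}, {"slide": [-15, -18, -105], "fingers": 1, "angular": [0, 0, 5]}, {"slide": [-40, -48, -105], "fingers": 1, "angular": [0, 0, 11]}, {"slide": [-65, -78, -105], "fingers": 1, "angular": [0, 0, 17]}, {"slide": [-90, -108, -105], "fingers": 1, "angular": [0, 0, 22]}, {"slide": [-112, -135, -105], "fingers": 1, "angular": [0, 0, 25]}, {"slide": [-123, -148, -105], "fingers": 1, "angular": [0, 0, 25]}, {"slide": [-123, -148, -105], "fingers": 1, "angular": [0, 0, 25]}, {"slide": [-123, -148, -105], "fingers": 1, "angular": [0, 0, 25]}]}}

```text
clock: 18.97
tcp_pos: [0.565, -0.1557, 0.1407]
orientation: [0.0, 0.756, 0.655, 0.0]
wrist_force: [-0.0, -0.5, -0.8]
finger_gap: 0.0258
grip_force: 34.1
```

```bash
python3 w.py w8 well_block; python3 d.py .5673 -.1553
```

```text
18.97 [ 0.565  -0.1557  0.1407] yaw 81.81 z [ 7.e-04  1.e-04 -1.e+00] j [-0.41  0.38 -0.11  1.08  0.    1.31] gap 0.02578361299955131 34.14538085460663 [-0.  -0.5 -0.8]
well_block tip [([254.3, 184.4], 0.67, [0.5654, -0.1561])] look [([256.7, 182.6], 0.87, [0.5687, -0.1489])]
[ 0.566  -0.154   0.1404]
[ 0.5661 -0.1538  0.1403] yaw 82.03 z [ 3.e-04  0.e+00 -1.e+00] slide mm [-1.3  1.4  0. ]
```

View pics/w8.png

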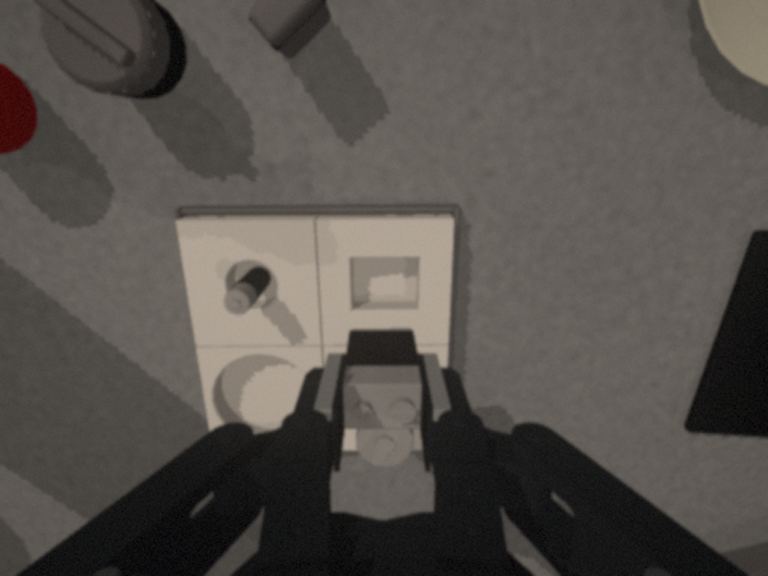

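The block is square to its well at (384,283) px, so I'm lowering it.

Request:
{"api": "jog_arm", "payload": {"moves": [{"slide": [-1.3, 1.4, 35], "fingers": 1, "angular": [0, 0, 0]}, {"slide": [-1.3, 1.4, 65], "fingers": 1, "angular": [0, 0, 0]}, {"slide": [-1.3, 1.4, 83], "fingers": 1, "angular": [0, 0, 0]}, {"slide": [-1.3, 1.4, 92], "fingers": 1, "angular": [0, 0, 0]}, {"slide": [-1.3, 1.4, 95], "fingers": 1, "angular": [0, 0, 0]}, {"slide": [-1.3, 1.4, 95], "fingers": 1, "angular": [0, 0, 0]}, {"slide": [-1.3, 1.4, 95], "fingers": 1, "angular": [0, 0, 0]}]}}

```text
clock: 19.75
tcp_pos: [0.5675, -0.1559, 0.0459]
orientation: [0.001, 0.755, 0.656, 0.0]
wrist_force: [0.2, -0.3, 0.1]
finger_gap: 0.026
grip_force: 34.2
```

Request:
{"api": "jog_arm", "payload": {"moves": [{"slide": [0, 0, 1.2], "fingers": 1, "angular": [0, 0, 0]}, {"slide": [0, 0, 1.2], "fingers": 1, "angular": [0, 0, 0]}, {"slide": [0, 0, 1.2], "fingers": 0.65, "angular": [0, 0, 0]}, {"slide": [0, 0, 1.2], "fingers": 0.55, "angular": [0, 0, 0]}, {"slide": [0, 0, 1.2], "fingers": 0.45, "angular": [0, 0, 0]}, {"slide": [0, 0, 1.2], "fingers": 0.4, "angular": [0, 0, 0]}, {"slide": [0, 0, 0], "fingers": 0.4, "angular": [0, 0, 0]}]}}

```text
clock: 20.33
tcp_pos: [0.5664, -0.1564, 0.0452]
orientation: [-0.0, 0.755, 0.656, -0.0]
wrist_force: [-0.6, -0.6, 0.3]
finger_gap: 0.051
grip_force: 0.0
```

Request:
{"api": "jog_arm", "payload": {"moves": [{"slide": [0, 0, -20], "fingers": 0.4, "angular": [0, 0, 0]}, {"slide": [0, 0, -55], "fingers": 0.4, "angular": [0, 0, 0]}, {"slide": [0, 0, -95], "fingers": 0.4, "angular": [0, 0, -7]}, {"slide": [20, -20, -125], "fingers": 0.2, "angular": [0, 0, -14]}, {"slide": [45, -46, -140], "fingers": 0, "angular": [0, 0, -21]}, {"slide": [70, -72, -140], "fingers": 0, "angular": [0, 0, -28]}, {"slide": [95, -98, -140], "fingers": 0, "angular": [0, 0, -35]}, {"slide": [115, -118, -140], "fingers": 0, "angular": [0, 0, -42]}, {"slide": [125, -129, -140], "fingers": 0, "angular": [0, 0, -49]}, {"slide": [130, -134, -140], "fingers": 0, "angular": [0, 0, -53]}]}}

```text
clock: 21.17
tcp_pos: [0.4501, -0.007, 0.1857]
orientation: [-0.0, 0.38, 0.925, 0.0]
wrist_force: [0.0, 0.3, -0.2]
finger_gap: 0.0853
grip_force: 0.0
```

Request:
{"api": "jog_arm", "payload": {"moves": [{"slide": [0, 0, 0], "fingers": 0, "angular": [0, 0, 0]}, {"slide": [0, 0, 0], "fingers": 0, "angular": [0, 0, 0]}, {"slide": [0, 0, 0], "fingers": 0, "angular": [0, 0, 0]}, {"slide": [0, 0, 0], "fingers": 0, "angular": [0, 0, 0]}]}}

```text
clock: 21.5
tcp_pos: [0.4528, -0.0095, 0.1853]
orientation: [0.0, 0.384, 0.923, -0.0]
wrist_force: [1.1, -0.6, -0.6]
finger_gap: 0.0855
grip_force: 0.0
```

```bash
python3 w.py w9 capsule_dry; python3 -c "
import cv2,numpy as np
a=cv2.imread('pics/w9.png'); b=cv2.imread('pics/w9s.png')[100:420,150:600]
c=np.zeros((600,800,3),np.uint8); c[:384,:512]=cv2.resize(a,(512,384)); c[280:600,350:800]=b; cv2.imwrite('pics/w9c.png',c)"
```

```text
21.5 [ 0.4528 -0.0095  0.1853] yaw 134.81 z [ 4.e-04 -3.e-04 -1.e+00] j [-0.2   0.11 -0.36  1.11 -0.    0.59] gap 0.08547808165025464 0.0 [ 1.1 -0.6 -0.6]
capsule_dry tip [([300.3, 71.2], 0.84, [0.4128, 0.098]), ([257.1, 172.0], 0.66, [0.4565, -0.0079]), ([182.8, 119.8], 0.62, [0.3592, -0.0231])] look [([255.6, 175.7], 0.91, [0.4529, -0.0068]), ([304.7, 64.6], 0.83, [0.41, 0.1005])]
[ 0.4525 -0.0094  0.1851]
```

View pics/w9c.png

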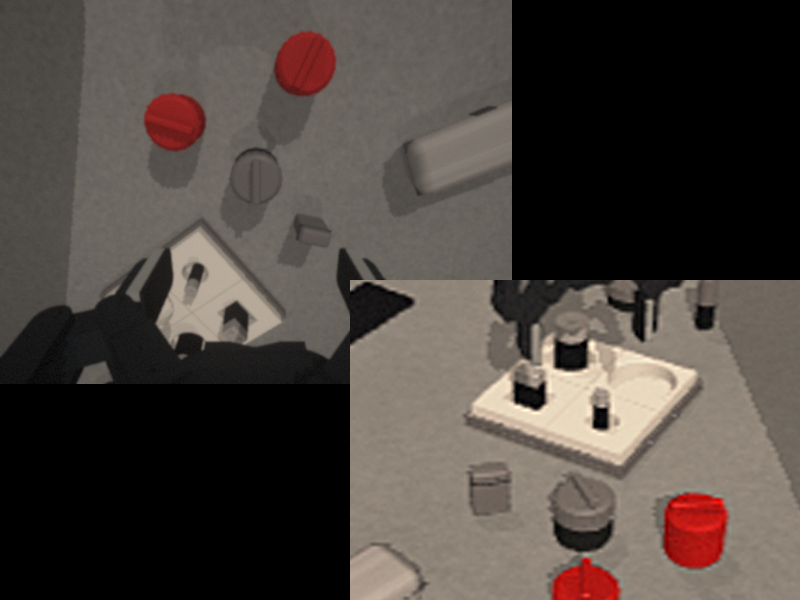

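All three placed items stand in their wells. The grey capsule is at (256,177) in the wrist view, with its bar running vertically between the fingers. The red ones at (305,65) and (175,122) are excluded. Gripping it now.

Request:
{"api": "jog_arm", "payload": {"moves": [{"slide": [0, 2, 40], "fingers": 0, "angular": [0, 0, 0]}, {"slide": [0, 2, 80], "fingers": 0, "angular": [0, 0, 0]}, {"slide": [0, 2, 115], "fingers": 0, "angular": [0, 0, 0]}, {"slide": [0, 2, 140], "fingers": 0, "angular": [0, 0, 0]}, {"slide": [0, 2, 154], "fingers": 0, "angular": [0, 0, 0]}, {"slide": [0, 2, 154], "fingers": 0.15, "angular": [0, 0, 0]}, {"slide": [0, 2, 154], "fingers": 0.3, "angular": [0, 0, 0]}, {"slide": [0, 2, 154], "fingers": 1, "angular": [0, 0, 0]}, {"slide": [0, 2, 154], "fingers": 1, "angular": [0, 0, 0]}, {"slide": [0, 2, 154], "fingers": 1, "angular": [0, 0, 0]}], "squeeze": 30}}

```text
clock: 22.53
tcp_pos: [0.4548, -0.0077, 0.0326]
orientation: [0.001, 0.383, 0.924, 0.0]
wrist_force: [0.4, -0.9, -1.3]
finger_gap: 0.0511
grip_force: 31.3
```

Request:
{"api": "jog_arm", "payload": {"moves": [{"slide": [0, 0, 0], "fingers": 1, "angular": [0, 0, 0]}, {"slide": [0, 0, 0], "fingers": 1, "angular": [0, 0, 0]}, {"slide": [0, 0, 0], "fingers": 1, "angular": [0, 0, 0]}]}}

```text
clock: 22.78
tcp_pos: [0.4548, -0.0077, 0.0325]
orientation: [0.001, 0.383, 0.924, 0.0]
wrist_force: [-0.2, -0.2, 6.9]
finger_gap: 0.0509
grip_force: 31.8
```

```bash
python3 d.py .4761 -.2246
```

```text
[ 0.4548 -0.0077  0.0325] yaw 134.94 z [ 2.8e-03 -8.0e-04 -1.0e+00] slide mm [-168.5 -138.1    0.2]
```

Request:
{"api": "jog_arm", "payload": {"moves": [{"slide": [0, 0, -35], "fingers": 1, "angular": [0, 0, 0]}, {"slide": [0, 0, -75], "fingers": 1, "angular": [0, 0, 0]}, {"slide": [0, 0, -110], "fingers": 1, "angular": [0, 0, 0]}, {"slide": [-28, -23, -115], "fingers": 1, "angular": [0, 0, 0]}, {"slide": [-58, -47, -115], "fingers": 1, "angular": [0, 0, 0]}, {"slide": [-88, -72, -115], "fingers": 1, "angular": [0, 0, 0]}, {"slide": [-118, -97, -115], "fingers": 1, "angular": [0, 0, 0]}, {"slide": [-145, -119, -115], "fingers": 1, "angular": [0, 0, 0]}, {"slide": [-162, -133, -115], "fingers": 1, "angular": [0, 0, 0]}, {"slide": [-169, -138, -115], "fingers": 1, "angular": [0, 0, 0]}]}}

```text
clock: 23.62
tcp_pos: [0.4755, -0.228, 0.1463]
orientation: [0.001, 0.385, 0.923, -0.0]
wrist_force: [0.2, -0.0, -0.9]
finger_gap: 0.0507
grip_force: 32.1
```

Request:
{"api": "jog_arm", "payload": {"moves": [{"slide": [0, 0, 0], "fingers": 1, "angular": [0, 0, 0]}, {"slide": [0, 0, 0], "fingers": 1, "angular": [0, 0, 0]}, {"slide": [0, 0, 0], "fingers": 1, "angular": [0, 0, 0]}, {"slide": [0, 0, 0], "fingers": 1, "angular": [0, 0, 0]}]}}

```text
clock: 23.95
tcp_pos: [0.475, -0.2229, 0.1463]
orientation: [-0.0, 0.382, 0.924, 0.0]
wrist_force: [-0.4, 0.6, -0.4]
finger_gap: 0.0509
grip_force: 32.1
```

```bash
python3 w.py w10 well_capsule capsule_dry; python3 d.py .4761 -.2246
```

```text
23.95 [ 0.475  -0.2229  0.1463] yaw 135.04 z [-6.e-04  6.e-04 -1.e+00] j [-0.59  0.27 -0.26  1.05  0.    0.19] gap 0.05090585157195154 32.070467927260324 [-0.4  0.6 -0.4]
well_capsule tip [([253.8, 185.7], 0.67, [0.4779, -0.2256])] look [([254.6, 176.5], 0.78, [0.4679, -0.2145])]
capsule_dry tip [([254.1, 228.4], 0.84, [0.5127, -0.26]), ([143.0, 266.6], 0.28, [0.4583, -0.3811])] look [([254.5, 256.4], 0.67, [0.5252, -0.2719])]
[ 0.4754 -0.2238  0.1465]
[ 0.4753 -0.224   0.1465] yaw 134.98 z [ 2.e-04 -2.e-04 -1.e+00] slide mm [-1.   0.1  0. ]
```

View pics/w10.png

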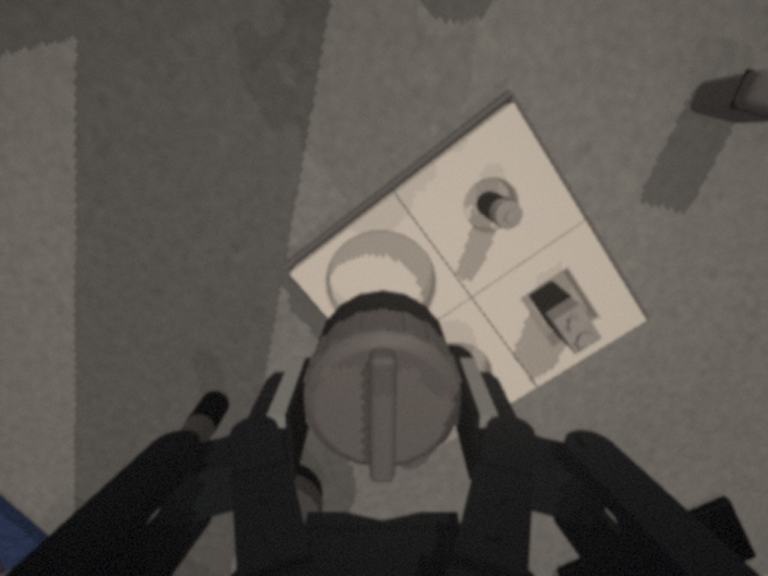

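The capsule is held level, and its large well at (380,282) px is below it. Lowering it.

Request:
{"api": "jog_arm", "payload": {"moves": [{"slide": [-1, 0, 35], "fingers": 1, "angular": [0, 0, 0]}, {"slide": [-1, 0, 70], "fingers": 1, "angular": [0, 0, 0]}, {"slide": [-1, 0, 90], "fingers": 1, "angular": [0, 0, 0]}, {"slide": [-1, 0, 101], "fingers": 1, "angular": [0, 0, 0]}, {"slide": [-1, 0, 105], "fingers": 1, "angular": [0, 0, 0]}, {"slide": [-1, 0, 105], "fingers": 1, "angular": [0, 0, 0]}, {"slide": [-1, 0, 105], "fingers": 1, "angular": [0, 0, 0]}]}}

```text
clock: 24.83
tcp_pos: [0.4762, -0.2253, 0.0416]
orientation: [0.0, 0.383, 0.924, -0.0]
wrist_force: [0.5, 0.3, -0.2]
finger_gap: 0.0513
grip_force: 32.1
```

Request:
{"api": "jog_arm", "payload": {"moves": [{"slide": [0, 0, 1.5], "fingers": 1, "angular": [0, 0, 0]}, {"slide": [0, 0, 1.5], "fingers": 1, "angular": [0, 0, 0]}, {"slide": [0, 0, 1.5], "fingers": 0.35, "angular": [0, 0, 0]}, {"slide": [0, 0, 1.5], "fingers": 0.25, "angular": [0, 0, 0]}, {"slide": [0, 0, 1.5], "fingers": 0.2, "angular": [0, 0, 0]}, {"slide": [0, 0, 1.5], "fingers": 0.15, "angular": [0, 0, 0]}, {"slide": [0, 0, 1.5], "fingers": 0.15, "angular": [0, 0, 0]}]}}

```text
clock: 25.42
tcp_pos: [0.476, -0.2254, 0.0399]
orientation: [0.0, 0.383, 0.924, -0.0]
wrist_force: [-0.4, 0.3, 0.7]
finger_gap: 0.0725
grip_force: 0.0
```

Request:
{"api": "jog_arm", "payload": {"moves": [{"slide": [0, 0, -20], "fingers": 0.15, "angular": [0, 0, 0]}, {"slide": [0, 0, -50], "fingers": 0.15, "angular": [0, 0, 0]}, {"slide": [0, 0, -90], "fingers": 0.15, "angular": [0, 0, 0]}, {"slide": [0, 0, -130], "fingers": 0.15, "angular": [0, 0, 0]}, {"slide": [0, 0, -160], "fingers": 0.15, "angular": [0, 0, 0]}, {"slide": [20, 0, -180], "fingers": 0.15, "angular": [0, 0, 0]}, {"slide": [40, 0, -180], "fingers": 0.15, "angular": [0, 0, 0]}, {"slide": [40, 0, -180], "fingers": 0.15, "angular": [0, 0, 0]}]}}

```text
clock: 26.08
tcp_pos: [0.4462, -0.1952, 0.2216]
orientation: [0.001, 0.383, 0.924, 0.0]
wrist_force: [-0.5, 0.8, -1.6]
finger_gap: 0.0723
grip_force: 0.0
```

```bash
python3 w.py w11 cell_thick; python3 -c "
import cv2,numpy as np
a=cv2.imread('pics/w11.png'); b=cv2.imread('pics/w11s.png')[60:380,200:650]
c=np.zeros((600,800,3),np.uint8); c[:384,:512]=cv2.resize(a,(512,384)); c[280:600,350:800]=b; cv2.imwrite('pics/w11c.png',c)"
```

```text
26.08 [ 0.4462 -0.1952  0.2216] yaw 134.98 z [ 1.e-03 -3.e-04 -1.e+00] j [-0.58  0.15 -0.22  1.2   0.    0.21] gap 0.07234100946288866 0.0 [-0.5  0.8 -1.6]
cell_thick tip [([290.6, 240.7], 0.77, [0.5588, -0.2364])] look [([294.5, 254.0], 0.58, [0.5615, -0.2371])]
[ 0.4478 -0.197   0.2197]
```

View pics/w11c.png

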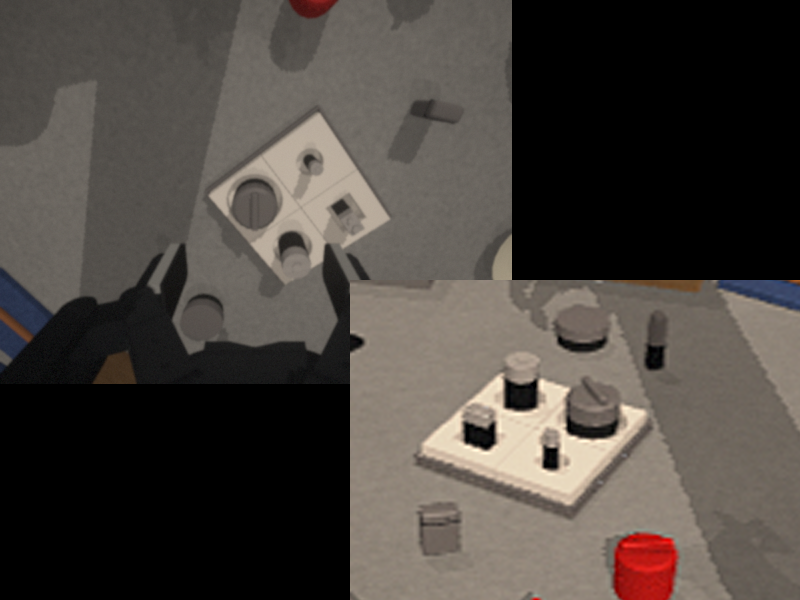

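All four stand upright in their matching wells: thick (521,380), capsule (593,405), block (480,425), slim (551,450) in the side inset. The lip balm and jar have not been moved.

```bash
python3 -c "
from workcell import *
print(hand_in())"
```

```text
the job is handed in; nothing more can be done
None
```

The job is handed in at about 26 s of the 96 s allowed: the last pictures show the thick cell, slim cell, block battery and capsule each upright in its matching well, with the lip balm, cream jar, floss box and red look-alikes left untouched.

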